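# Swing the heavy detector head over the sample stage

### The arm

A 6-joint arm with a two-finger parallel gripper is mounted at the origin on the work surface. World frame = base frame: x ahead of the robot, y to its left, z up, the work surface at z = 0. Lengths are in mm, angles in rad, forces in N, time in s.
With the tool pointing down it reaches from about 350 to 775 mm from the base axis. Payload 7.3 kg.
Tool frame: the origin (TCP) lies midway between the tips of the shut fingers; the grasp point (between the pads) lies 19 mm behind it; z points along the fingers, y is the line along which they close (so a half turn about z gives the same grasp; the last joint's range is limited). The gripper opens to 92 mm and grips with 3 to 60 N. Pads are 19 mm wide; open, the fingers measure 130 mm over their backs; the gripper's body (75 mm by 190 mm) begins 47 mm behind the grasp point.
Start: joints at [-1.268, 0.342, 1.524, -0, 1.275, -0.146], TCP at [227.813, -473.018, 226.741] pointing down, gripper open.
Joint ranges: [-2.53, 2.53], [-0.77, 2.02], [0.04, 2.7], [-1, 4.14], [0.28, 2.66], [-3.11, 3.11]. Speed limits (rad/s): [2.57, 2.57, 3.14, 3.14, 3.14, 3.14].

### API

Orientations are given as [roll, pitch, yaw] about the fixed x, y, z axes, in that order (R = Rz(yaw) Ry(pitch) Rx(roll)).
In Python, from plant import bot gives the robot as it stands.
- The arm moves only by the tool servo_tool, never from a script. Its argument "deltas" is a list of rows, each a list of 2 entries, a list of its own where there are three numbers: the shift along the tool's x, y, z in m, then the turn, a rotation vector about the tool's x, y, z in degrees. A call has 1 to 20 rows; each row shifts and turns the commanded pose from where the row before left it, along the tool's axes as they then stand; what a row does not reach is not made up. A row lasts 1/8 s, in which the tool goes at most 62.5 mm and 10.7 degrees, less where a joint would pass 70% of its speed; a pose out of reach is approached as far as the arm can. A call with a gripper value outside its range is refused whole. "fingers" is the opening, from 0 (shut) to 1 (fully open), set as the call begins (left out, the last holds). The fingers move at their own pace and stop on an object; the grip force is fixed at half the most. Time passes only in rows, so rows that do not move let the fingers close. It gives the time, the measured TCP pose, the force, the opening and the grip force at its end, in the units of the state.
- bot.get_obs(): the state, without advancing time (a new reading comes with each control period).
- bot.capture(name): name is "scene" or "top"; returns the picture (384x512x3 uint8, red, green, blue); there is no depth.
- bot.camera_model(name): a dict with "mtx" (3x3 intrinsics, pixels), "dist" ([k1, k2, p1, p2, k3] as OpenCV has them; the pictures are not rectified), "xyz" and "rotation" of the camera in the world. Camera axes: x right, y down, z forward; pixel columns grow to the right and rows downward; lengths in mm; the calibration is good to about 2 mm. A picture is of the moment at which its call begins. camera_model takes no time and is no camera call.
- bot.close_job(): hands the job in; it is judged then, once.
The state is a dict: "time": time; "joint_positions": joint angles; "dq": joint speeds; "tau": joint torques, N m; "tool_pos": TCP position; "tcp_rot": TCP orientation; "contact_force": force on the tool from outside, world axes, zero at the start; "moment": the same for the moment, N m; "grip_width": finger opening in mm; "finger_force": force on a finger pad.
Only numpy, scipy, OpenCV 4.12 (cv2) and the standard library are available. Lean on these libraries where they do the work, as an engineer would, in place of code of your own. Each camera call takes 0.05 s, during which the arm holds its last target. There are 200 camera calls.

### The job

Swing the heavy detector head, which runs freely on its post and coasts, round until it stands over the sample dish of the fixed stage, to within about 2 cm, and bring it to rest there. Work only by gentle pushes on the two sprung rubber bumpers at its sides, without driving a bumper fully in or pressing on the head or its arm, do not sling the head fast or let it reach either end of its swing, and leave the stage and the things around alone. Leave the head untouched, and stay until it has stood still over the dish for two seconds.

Things in the scene. Friction and masses are not known exactly. Their poses are not given: they have to be found in the camera images.
- boom (a joint): Angle of the detector arm about its post, rad: 0 in mid-swing, growing as the head swings clockwise seen from above (towards +y). End stops at -0.80 and +0.80. Starts at rest at -0.50 to -0.36; over the dish it reads 0.12 to 0.40. Inertia 0.40 kg m2 (nominal, varies by a quarter), drag 0.04 N m s/rad, dry friction only 0.0006 N m: speed fades over about 10 s.
- head_center (a point): Centre of the detector head, a white block 120 mm along the arm, 90 mm wide, from 55 to 115 mm above the table. It travels on a circle of 340 mm radius about the post's axis. This point is 85 mm above the table.
- head: The white head with its grey arm (50 mm wide, 65 to 105 mm above the table), about 4 kg, turning about an upright post. Origin below the head's centre at table height; +x points along the arm to the post's axis, 340 mm away, y to the left bumper, z up. The post (52 mm across, 168 mm high) stands beyond the head as seen from the robot. Do not press on head or arm: over 3 N is too much.
- bumper_right_pad: Dark grey rubber block of the sprung bumper on the head's right (-y) side, 108 mm long along the arm (too long to grip), 46 mm high, from 62 to 108 mm above the table, standing 50 mm out of the head. Origin at the middle of its flat outer face, axes parallel to the head's. Push there, level.
- bumper_left_pad: Dark grey rubber block of the sprung bumper on the head's left (+y) side, 108 mm long along the arm (too long to grip), 46 mm high, from 62 to 108 mm above the table, standing 50 mm out of the head. Origin at the middle of its flat outer face, axes parallel to the head's. Push there, level.
- bumper_right_face (a point): Centre of the outer face of the right bumper (the -y side of the head), 340 mm from the post's axis, 85 mm above the table; 95 mm sideways of the head's centre when the bumper is not pressed, less by as much as it is pressed in.
- bumper_left_face (a point): Centre of the outer face of the left bumper (the +y side of the head), 340 mm from the post's axis, 85 mm above the table; 95 mm sideways of the head's centre when the bumper is not pressed, less by as much as it is pressed in.
- bumper_right (a joint): How far the right bumper is pressed into the head, in m: 0 free, 0.040 at its inner stop. Spring 60 N/m (nominal), no preload, damping 1 N s/m. It gives back most of the energy: a head that runs against a standing obstacle bounces off. Push force = 60 N/m x reading.
- bumper_left (a joint): How far the left bumper is pressed into the head, in m: 0 free, 0.040 at its inner stop. Spring 60 N/m (nominal), no preload, damping 1 N s/m. It gives back most of the energy: a head that runs against a standing obstacle bounces off. Push force = 60 N/m x reading.
- dish: Stage, clamped fast to the post: round aluminium plinth 110 mm across, 22 mm high, with a shallow glass dish 72 mm across (31 mm high in all) and a narrow tongue, 12 mm high, sticking out 135 mm from the dish's centre away from the post; a flat bar, 10 mm high, runs back to the post. Origin at the plinth's centre, at table height; +x points to the post's axis, 340 mm away.
- dish_center (a point): Centre of the sample dish, 340 mm from the post's axis, 31 mm above the table: head_center must come to rest above this point.
- reagent_bottle: Bystander, leave alone: white plastic bottle, 68 mm across, 160 mm tall. Origin at the centre of its underside.
- small_bottle: Bystander, leave alone: white plastic bottle, 56 mm across, 120 mm tall. Origin at the centre of its underside.
- amber_jar: Bystander, leave alone: brown glass jar with black lid, 60 mm across, 90 mm tall. Origin at the centre of its underside.
- flask: Bystander, leave alone: glass flask with a long neck, 72 mm across, 134 mm tall. Origin at the centre of its underside.
- tape_roll: Bystander, leave alone: amber tape roll lying flat, 76 mm across, 20 mm high. Origin at the centre of its underside.
- weight: Bystander, leave alone: brass calibration weight, 36 mm across, 42 mm tall. Origin at the centre of its underside.
- beaker: Bystander, leave alone: open glass beaker, 68 mm across, 85 mm tall. Origin at the centre of its underside.

How it is judged (in metres and radians):
On the way:
1. the head has come to rest over the dish, and stood still for 2 s untouched (horizontal distance between head_center and dish_center below 0.025 m and velocity of joint boom between -0.025 and 0.025 rad/s and contact force between each of bumper_right_pad, bumper_left_pad and anything else below 0.05 N), for 2 s.
At the end, for the whole second after the job is handed in: the centre of the head is within 25 mm, seen from above, of the centre of the dish, and turns slower than 0.025 rad/s, both bumpers free (pressed in less than 3 mm); it has stood so, untouched, for 2 s (horizontal distance between head_center and dish_center below 0.025 m and velocity of joint boom between -0.025 and 0.025 rad/s and value of joint each of bumper_right, bumper_left below 0.003 m).
It fails at once if a bumper is driven onto its inner stop, or pushed or leaned on with more than 10 N (value of joint any of bumper_right, bumper_left above 0.037 m or contact force between any of bumper_right_pad, bumper_left_pad and anything else above 10 N).
It fails at once if the head or its arm is pressed on with more than 3 N, rather than the bumpers (contact force between head and anything else above 3 N).
It fails at once if the head reaches an end of its swing (value of joint boom above 0.74 rad or value of joint boom below -0.74 rad).
It fails at once if the head is slung, faster than 0.9 rad/s (velocity of joint boom above 0.9 rad/s or velocity of joint boom below -0.9 rad/s).
It fails at once if the stage is pushed with more than 8 N, or one of the things around is moved by more than 30 mm (contact force between dish and anything else above 8 N or distance of any of reagent_bottle, small_bottle, amber_jar, flask, tape_roll, weight, beaker from where it was at the start of the episode above 0.03 m).
It also fails if it takes over 32 s, if anything falls off the work surface, if the arm or the gripper's body presses on something with over 40 N, if the wrist force passes 120 N, or if a joint passes its speed limit or range.

## Working session

There is one attempt and no reset: what is moved stays moved. The work goes in short steps, Python scripts to look and compute and a tool call to move; the robot and the scene stay as the last step left them, time stands still between calls to the robot, and variables do not carry over. Pictures are saved under pics/ and viewed, at most 10 in all, crops included, and the job is handed in when it is done.

Besides the shell and the picture viewer there is one more tool, called after "Request:" by a JSON object that holds its "name" and its "arguments". servo_tool: Moves the arm, as the interface text tells. Its arguments: {"type":"object","properties":{"deltas":{"type":"array"},"fingers":{"type":"number"}},"required":["deltas"]}

```bash
mkdir -p pics
python3 - <<'E'
from plant import bot
import cv2
for n in("scene","top"):
    cv2.imwrite(f"pics/{n}0.png",bot.capture(n)[:,:,::-1]); print(bot.camera_model(n))
o=bot.get_obs();print(o["time"],o["tool_pos"],o["tcp_rot"],o["contact_force"])
E
```

```text
{'mtx': array([[442.23863269,   0.        , 248.79625382],
       [  0.        , 442.23863269, 181.24578515],
       [  0.        ,   0.        ,   1.        ]]), 'dist': array([-0.11219256,  0.        ,  0.        ,  0.        ,  0.        ]), 'xyz': array([1753.36640224, -120.63454159,  869.89998896]), 'rotation': array([-2.17222895,  0.01597596,  1.45521894])}
{'mtx': array([[401.27060422,   0.        , 256.29140231],
       [  0.        , 401.27060422, 194.37729226],
       [  0.        ,   0.        ,   1.        ]]), 'dist': array([-0.00845543,  0.        ,  0.        ,  0.        ,  0.        ]), 'xyz': array([ 471.28365833,   -1.51871621, 1469.68922355]), 'rotation': array([-3.05264021,  0.00421489, -1.59972063])}
0.1 [ 227.6783051  -472.65553807  226.10695376] [-3.14020380e+00 -1.77720938e-04  4.48797355e-01] [ 0.53720245 -0.42477407  0.17466725]
```

View pics/scene0.png

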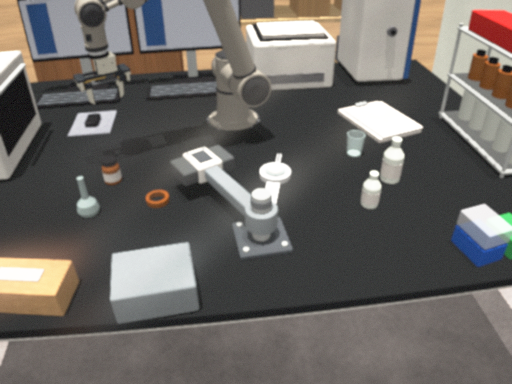

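View pics/top0.png

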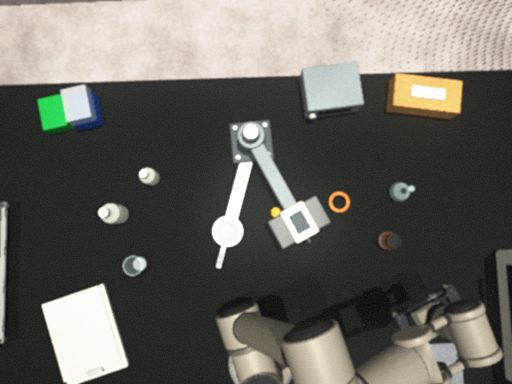

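The top view shows the post at about (251,133), the dish at (228,231), the head at (300,222) and the tape roll at (340,202). The weight is at about (276,212), close to the bumper and inside the sweep. I'll enlarge this area.

```bash
cat > h.py <<'E'
from plant import bot
import cv2, numpy as np
from scipy.spatial.transform import Rotation as R
def ray(n,uv,z):
    c=bot.camera_model(n)
    r=np.array(c["rotation"]); M=R.from_euler("xyz",r).as_matrix()
    p=cv2.undistortPoints(np.array([[uv]],float),c["mtx"],c["dist"])[0,0]
    d=M@[p[0],p[1],1]; o=c["xyz"]; return o+d*(z-o[2])/d[2]
def proj(n,X):
    c=bot.camera_model(n); M=R.from_euler("xyz",c["rotation"]).as_matrix()
    Rc=M.T; return cv2.projectPoints(np.array(X,float).reshape(-1,1,3),cv2.Rodrigues(Rc)[0],-Rc@c["xyz"],c["mtx"],c["dist"])[0][:,0]
E
python3 - <<'E'
import cv2
from h import *
im=cv2.imread("pics/top0.png")[110:280,200:370]
cv2.imwrite("pics/c.png",cv2.resize(im,None,fx=3.5,fy=3.5,interpolation=cv2.INTER_CUBIC))
for n,uv,z in [("post",(251,133),168),("dish",(228,231),31),("head",(300,222),115),("tape",(340,202),20),("weight",(276,212),42)]: print(n,ray("top",uv,z).round(0))
print(ray("scene",(262,198),168).round(),ray("scene",(275,172),31).round(),ray("scene",(203,158),115).round(),ray("scene",(157,198),20).round())
E
```

```text
post [791.  12. 168.]
dish [471. 106.  31.]
head [ 495. -144.  115.]
tape [ 564. -301.   20.]
weight [534. -67.  42.]
[819.  12. 168.] [494. 103.  31.] [ 504. -139.  115.] [ 576. -298.   20.]
```

View pics/c.png

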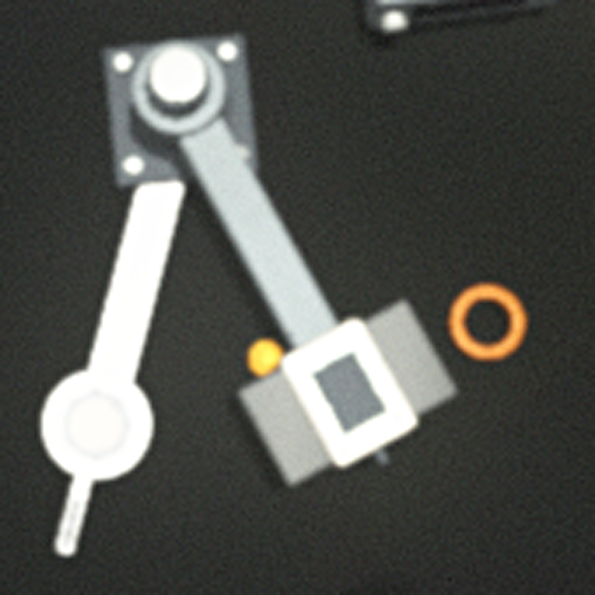

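The post, arm, head and bumpers are sharp in this crop. The post top is at (178,75) and the dish at (99,424). The head top spans (285,360) to (415,415), with a dark window at (352,392). The weight stands 42 mm tall, so the head passes over it.

I'll write an automatic estimator for the boom angle: a fit of the white rim against the dark window in both cameras.

```bash
cat >> h.py <<'E'
from scipy.optimize import minimize_scalar
P=np.array([793.,12.])
def hd(t,r=340.): return np.array([P[0]-r*np.cos(t),P[1]+r*np.sin(t)])
gx,gy=np.meshgrid(np.arange(-80,81,4.),np.arange(-65,66,4.))
W=np.where((abs(gx)<18)&(abs(gx)<28)&(abs(gy)<17),-1.,np.where((abs(gx)<56)&(abs(gy)<41)&~((abs(gx)<36)&(abs(gy)<25)),1.,0.))
W[(abs(gx)<45)&(abs(gy)>50)]=-1.   # dark pads beside
for s in(1,-1): W[W==s]/=(W==s).sum()
def score(im,n,t,p=None):
    a=np.array([np.cos(t),-np.sin(t)]); b=np.array([np.sin(t),np.cos(t)])
    c=hd(t) if p is None else p
    X=np.c_[c+gx.ravel()[:,None]*a+gy.ravel()[:,None]*b,np.full(gx.size,115.)]
    q=proj(n,X).astype(np.float32)
    v=cv2.remap(im,q[:,0].reshape(gx.shape),q[:,1].reshape(gx.shape),cv2.INTER_LINEAR)
    return (v*W).sum()
def boom(n,im=None):
    if im is None: im=bot.capture(n)
    im=cv2.cvtColor(np.ascontiguousarray(im),cv2.COLOR_RGB2GRAY).astype(np.float32)
    ts=np.arange(-.75,.76,.02); s=[score(im,n,t) for t in ts]; k=int(np.argmax(s))
    r=minimize_scalar(lambda t:-score(im,n,t),bounds=(ts[k]-.03,ts[k]+.03),method="bounded")
    return r.x,-r.fun
E
python3 - <<'E'
from h import *
from scipy.optimize import minimize
def up(c): return (c[0]/3.5+200,c[1]/3.5+110)
print("post",ray("top",up((178,75)),168),"dish",ray("top",up((99,424)),31),"plinth",ray("top",up((98,425)),22),"tongue end",ray("top",up((65,550)),12))
h=ray("top",up((350,390)),115);print("head",h)
print("padR",ray("top",up((430,343)),108),"padL",ray("top",up((266,439)),108))
for n in("top","scene"):
    im=cv2.imread(f"pics/{n}0.png");print(n,boom(n,im[:,:,::-1]))
    g=cv2.cvtColor(im,cv2.COLOR_BGR2GRAY).astype(np.float32)
    r=minimize(lambda q:-score(g,n,q[2],q[:2]),[h[0],h[1],-.47],method="Nelder-Mead",options=dict(initial_simplex=[[h[0],h[1],-.47],[h[0]+15,h[1],-.47],[h[0],h[1]+15,-.47],[h[0],h[1],-.4]]));print(r.x,-r.fun)
im=cv2.imread("pics/scene0.png")[140:265,150:310]
cv2.imwrite("pics/c2.png",cv2.resize(im,None,fx=4,fy=4,interpolation=cv2.INTER_CUBIC))
E
```

```text
post [796.73209601  12.51619055 168.        ] dish [470.86284424 104.63524307  31.        ] plinth [469.86732398 106.34948357  22.        ] tongue end [343.10245398 143.87480929  12.        ]
head [ 496.47358495 -143.81281     115.        ]
padR [ 539.81041938 -223.85375224  108.        ] padL [451.82370115 -61.77476565 108.        ]
top (np.float64(0.27583612918444544), np.float64(94.26466551281158))
[ 495.44914942 -142.24412742   -0.5321822 ] 78.42441849481492
scene (np.float64(-0.4836482380866099), np.float64(106.77174686250231))
[ 4.93508621e+02 -1.45344849e+02 -4.72617029e-01] 107.13866097586492
```

View pics/c2.png

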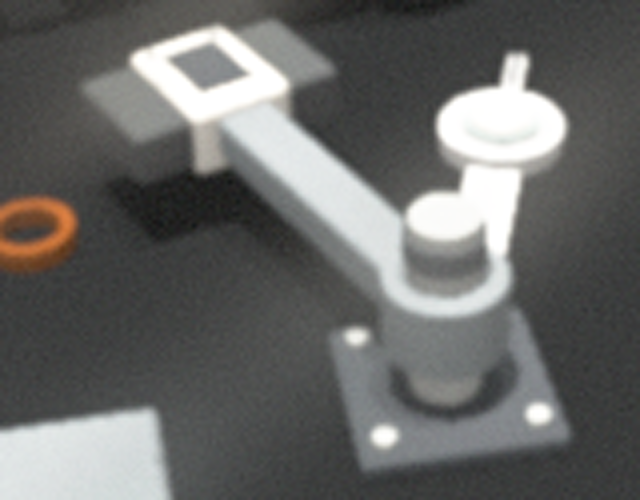

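The scene crop shows the dish glass centre at (503,120), the plinth at (502,127), the post top at (443,218) and the head window at (210,65). Both cameras agree: post at about (796,12), r = 339, head θ at about -0.48, and dish θ at about 0.28. I'll shut the fingers and move to a point about 25 mm outside the right bumper face.

Request:
{"name": "servo_tool", "arguments": {"deltas": [[[0.03,0,0],[0,0,0]],[[0.05,-0.005,0],[0,0,0]],[[0.055,-0.005,0],[0,0,0]],[[0.055,-0.005,0],[0,0,0]],[[0.055,-0.005,0],[0,0,0]],[[0.055,-0.005,0],[0,0,0]],[[0.05,-0.005,0.01],[0,0,0]],[[0.037,-0.006,0.03],[0,0,0]],[[0,-0.005,0.045],[0,0,0]],[[0,0,0.04],[0,0,0]],[[0,0,0.026],[0,0,0]],[[0,0,0],[0,0,0]]], "fingers": 0}}

```text
time: 1.6
tool_pos: [557.2, -267.2, 73.2]
tcp_rot: [-3.137, 0.003, 0.449]
contact_force: [-0.8, 0.3, 1.1]
grip_width: 0.5
finger_force: 0.0
```

```bash
sed -i 's/^P=.*/P=np.array([796.,12.5])/' h.py
python3 - <<'E'
from h import *
q=lambda c:(150+c[0]/4,140+c[1]/4)
print("scene post",ray("scene",q((443,218)),168),"dish",ray("scene",q((503,120)),31),ray("scene",q((502,127)),22))
print(boom("scene"))
o=bot.get_obs();print(o["time"],o["tool_pos"],o["tcp_rot"],o["contact_force"])
E
```

```text
scene post [802.90717671  10.75252194 168.        ] dish [481.68990192 107.88120921  31.        ] [478.99522269 107.61399471  22.        ]
(np.float64(-0.47891212229474256), np.float64(100.43963350568498))
1.65 [ 558.31717971 -267.92837357   75.09789781] [-3.13992667e+00  1.07554199e-03  4.48771397e-01] [ 0.72933061 -0.07447216  1.13161853]
```

Request:
{"name": "servo_tool", "arguments": {"deltas": [[[0,-0.004,0],[0,0,0]],[[0,-0.006,0],[0,0,0]],[[0,-0.006,0],[0,0,0]],[[0,-0.006,0],[0,0,0]],[[0,-0.006,0],[0,0,0]],[[0,-0.006,0],[0,0,0]],[[0,-0.006,0],[0,0,0]],[[0,-0.006,0],[0,0,0]],[[0,-0.006,0],[0,0,0]],[[0,-0.006,0],[0,0,0]],[[0,-0.006,0],[0,0,0]],[[0,-0.006,0],[0,0,0]],[[0,0,0],[0,0,0]]]}}

```text
time: 3.28
tool_pos: [528.1, -204.6, 75.7]
tcp_rot: [-3.141, 0.0, 0.449]
contact_force: [-0.1, -0.3, 0.3]
grip_width: 0.4
finger_force: 0.0
```

```bash
cat > m.py <<'E'
from h import *
import sys
ims=[];ts=[]
for i in range(int(sys.argv[1])):
    ts.append(bot.get_obs()["time"]); ims.append(bot.capture("scene"))
b=[boom("scene",i) for i in ims]
for t,x in zip(ts,b): print(round(t,3),round(x[0],4),round(x[1]))
if len(ts)>1: print("v",np.polyfit(ts,[x[0] for x in b],1)[0])
o=bot.get_obs();print(o["time"],o["tool_pos"].round(1),o["contact_force"].round(2))
cv2.imwrite("pics/last.png",ims[-1][:,:,::-1])
E
python3 m.py 3
```

```text
3.275 -0.3125 98
3.325 -0.2994 98
3.375 -0.2854 100
v 0.27096215081595393
3.425 [ 528.5 -205.2   75.8] [ 1.18 -0.27 -1.26]
```

The head is coasting at 0.27 rad/s. I'll cross above it to the left side and turn the tool 40°.

```bash
cat >> h.py <<'E'
def rows(steps,yaw):  # steps: world dx,dy,up, turn deg about tool z ; returns tool rows
    out=[]
    for dx,dy,up,t in steps:
        x=np.array([np.cos(yaw),np.sin(yaw)]);y=np.array([np.sin(yaw),-np.cos(yaw)])
        out.append([[round(float(np.dot([dx,dy],x))/1e3,3),round(float(np.dot([dx,dy],y))/1e3,3),-up/1e3],[0,0,t]]); yaw-=np.radians(t)
    return out
E
python3 - <<'E'
from h import *
s=[(0,0,50,0),(-3,30,14,0)]+[(-6,57,0,10)]*4+[(-6,57,0,0),(-4,52,0,0),(-4,28,-24,0),(0,0,-40,0),(0,0,0,0)]
print(np.sum(s,0)); [print(r) for r in rows(s,.449)]
E
```

```text
[-41 395   0  40]
[[0.0, 0.0, -0.05], [0, 0, 0]]
[[0.01, -0.028, -0.014], [0, 0, 0]]
[[0.019, -0.054, 0.0], [0, 0, 10]]
[[0.01, -0.056, 0.0], [0, 0, 10]]
[[-0.0, -0.057, 0.0], [0, 0, 10]]
[[-0.01, -0.056, 0.0], [0, 0, 10]]
[[-0.02, -0.054, 0.0], [0, 0, 0]]
[[-0.017, -0.049, 0.0], [0, 0, 0]]
[[-0.011, -0.026, 0.024], [0, 0, 0]]
[[0.0, 0.0, 0.04], [0, 0, 0]]
[[0.0, 0.0, 0.0], [0, 0, 0]]
```

Request:
{"name": "servo_tool", "arguments": {"deltas": [[[0,0,-0.05],[0,0,0]],[[0.01,-0.028,-0.014],[0,0,0]],[[0.019,-0.054,0],[0,0,10]],[[0.01,-0.056,0],[0,0,10]],[[0,-0.057,0],[0,0,10]],[[-0.01,-0.056,0],[0,0,10]],[[-0.02,-0.054,0],[0,0,0]],[[-0.017,-0.049,0],[0,0,0]],[[-0.011,-0.026,0.024],[0,0,0]],[[0,0,0.04],[0,0,0]]]}}

```text
time: 4.68
tool_pos: [486.9, 186.9, 76.2]
tcp_rot: [-3.139, -0.004, -0.235]
contact_force: [0.3, -0.2, -0.5]
grip_width: 0.1
finger_force: 0.0
```

```bash
python3 m.py 2
```

```text
4.675 0.0153 112
4.725 0.0265 114
v 0.22502063584641047
4.775 [483.3 184.4  72.4] [-0.86 -0.88  0.2 ]
```

Request:
{"name": "servo_tool", "arguments": {"deltas": [[[0,0,0],[0,0,0]],[[0,0,0],[0,0,0]],[[0,0,0],[0,0,0]]]}}

```text
time: 5.15
tool_pos: [486.9, 184.3, 76.9]
tcp_rot: [-3.141, -0.002, -0.239]
contact_force: [0.2, 0.2, -0.2]
grip_width: 0.4
finger_force: 0.0
```

```bash
python3 m.py 1
```

```text
5.15 0.1138 126
5.2 [486.7 184.3  76.7] [ 0.3  -0.18 -0.21]
```

Request:
{"name": "servo_tool", "arguments": {"deltas": [[[0,-0.001,0],[0,0,0]],[[0,-0.0038,0],[0,0,0]],[[0,-0.0038,0],[0,0,0]],[[0,-0.0038,0],[0,0,0]],[[0,-0.0038,0],[0,0,0]],[[0,-0.0038,0],[0,0,0]],[[0,-0.0038,0],[0,0,0]],[[0,-0.0038,0],[0,0,0]],[[0,-0.0038,0],[0,0,0]],[[0,-0.0038,0],[0,0,0]],[[0,-0.0038,0],[0,0,0]],[[0,-0.0038,0],[0,0,0]],[[0,-0.015,0],[0,0,0]]]}}

```text
time: 6.82
tool_pos: [499.8, 240.8, 75.7]
tcp_rot: [3.141, 0.0, -0.24]
contact_force: [0.4, 0.1, -0.1]
grip_width: 0.3
finger_force: 0.0
```

```bash
python3 m.py 4
```

```text
6.825 0.2683 121
6.875 0.2688 117
6.925 0.2678 119
6.975 0.2696 119
v 0.005861932378196569
7.025 [499.6 241.1  75.6] [-0.15  0.47 -0.39]
```

The head is almost at rest at 0.269. I'll back off and check the drift.

Request:
{"name": "servo_tool", "arguments": {"deltas": [[[0,-0.02,0],[0,0,0]],[[0,-0.01,0],[0,0,0]],[[0,0,0],[0,0,0]],[[0,0,0],[0,0,0]],[[0,0,0],[0,0,0]],[[0,0,0],[0,0,0]],[[0,0,0],[0,0,0]],[[0,0,0],[0,0,0]],[[0,0,0],[0,0,0]],[[0,0,0],[0,0,0]],[[0,0,0],[0,0,0]],[[0,0,0],[0,0,0]],[[0,0,0],[0,0,0]],[[0,0,0],[0,0,0]],[[0,0,0],[0,0,0]],[[0,0,0],[0,0,0]]]}}

```text
time: 9.02
tool_pos: [506.8, 269.8, 75.7]
tcp_rot: [3.142, -0.0, -0.239]
contact_force: [-0.1, 0.7, 0.3]
grip_width: 0.4
finger_force: 0.0
```

```bash
python3 m.py 2
python3 - <<'E'
from h import *
t=bot.capture("top");im=np.hstack([cv2.resize(np.ascontiguousarray(t[110:280,180:330,::-1]),None,fx=2.6,fy=2.6,interpolation=2),cv2.resize(cv2.imread("pics/last.png")[120:290,210:360],None,fx=2.6,fy=2.6,interpolation=2)])
cv2.imwrite("pics/d.png",im); print(boom("top",t))
E
```

```text
9.025 0.2664 111
9.075 0.2664 111
v 3.277258524206135e-05
9.125 [506.8 269.8  75.7] [-0.31  0.04  0.08]
(np.float64(0.2743785837793956), np.float64(78.07532719203402))
```

View pics/d.png

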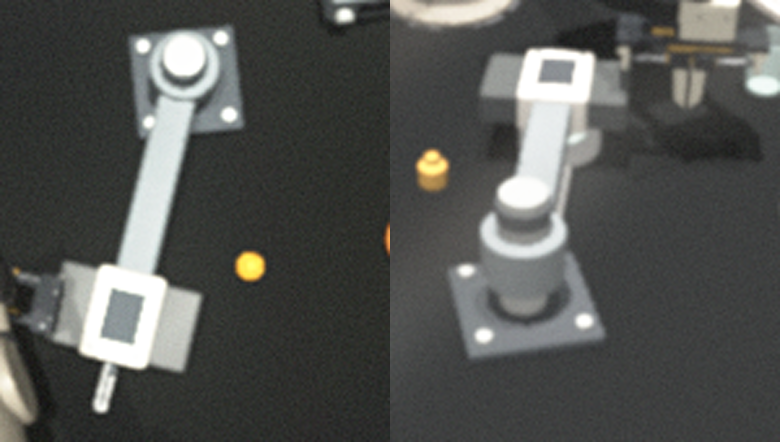

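In the top half, the head stands over the dish, with the tongue sticking out from under the middle of its front end at (105,385). The finger is clear of the left bumper. The head reads 0.27 against 0.28 for the dish, about 4 mm off, and it is at rest. I'll wait one more second and hand in.

Request:
{"name": "servo_tool", "arguments": {"deltas": [[[0,0,0],[0,0,0]],[[0,0,0],[0,0,0]],[[0,0,0],[0,0,0]],[[0,0,0],[0,0,0]],[[0,0,0],[0,0,0]],[[0,0,0],[0,0,0]],[[0,0,0],[0,0,0]],[[0,0,0],[0,0,0]]]}}

```text
time: 10.18
tool_pos: [506.8, 269.8, 75.7]
tcp_rot: [3.142, -0.0, -0.239]
contact_force: [-0.7, -0.6, -1.8]
grip_width: 0.2
finger_force: 0.0
```

```bash
python3 m.py 1; python3 -c "
from plant import bot
print(bot.close_job())"
```

```text
10.175 0.2656 111
10.225 [506.8 269.8  75.7] [-0.15 -0.01 -0.52]
the job is handed in; nothing more can be done
None
```

The detector head was at rest and untouched over the dish, about 5 mm off centre by the cameras, for over 3 s when I handed the job in at about 10 s; no verdict came back.

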